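# Put the press weights away on their stands

### The job

Put the four grey press weights back on their two wooden stands: the two round ones stacked on the round stand and the two oblong ones on the oblong stand, in each case the larger weight at the bottom and the smaller on top of it. Each weight must sit flat, with the stud or grip below it inside its recess, and the oblong ones must lie lengthwise along their stand. Leave the other things on the bench where they are.

Things in the scene. Friction and masses are not known exactly. Their poses are not given: they have to be found in the camera images.
- round_stand: Round wooden storage stand, fixed to the bench: a pale disc 100 mm across and 14 mm thick with a dark locating stud (20 mm across, 10 mm high) standing up in its centre. Origin at the centre of its underside, z up; the plate's top is at z = 14 mm.
- long_stand: Oblong wooden storage stand, fixed to the bench: a pale board 104 mm (along its x) by 80 mm (along its y), 14 mm thick, with a dark locating bar (32 mm along x, 12 mm along y, 10 mm high) standing up in its centre. Origin at the centre of its underside, z up; the board's top is at z = 14 mm.
- round_large: The larger round press weight, grey, loose, about 0.4 to 0.65 kg: upright cylinder 84 mm across, 36 mm high; in the centre of its top a steel knob to grip (24 mm across, z = 36 to 62 mm). Its underside has a round recess, 42 mm across, 29 mm deep, that goes over the stand's stud or the other round weight's knob. Origin at the centre of the underside, z up.
- round_small: The smaller round press weight, grey, loose, about 0.2 to 0.4 kg: upright cylinder 66 mm across, 36 mm high; in the centre of its top a steel knob to grip (24 mm across, z = 36 to 62 mm). Its underside has a round recess, 42 mm across, 29 mm deep, that goes over the stand's stud or the other round weight's knob. Origin at the centre of the underside, z up.
- long_large: The larger oblong press weight, grey, loose, about 0.4 to 0.65 kg: block 90 mm (its x) by 66 mm (its y), 36 mm high; in the centre of its top a steel bar to grip across y (36 mm along x, 14 mm along y, z = 36 to 62 mm). Its underside has a recess, 52 (x) by 32 mm (y), 29 mm deep, that goes over the stand's bar or the other oblong weight's bar. Origin at the centre of the underside, z up.
- long_small: The smaller oblong press weight, grey, loose, about 0.2 to 0.4 kg: block 72 mm (its x) by 52 mm (its y), 36 mm high; in the centre of its top a steel bar to grip across y (36 mm along x, 14 mm along y, z = 36 to 62 mm). Its underside has a recess, 52 (x) by 32 mm (y), 29 mm deep, that goes over the stand's bar or the other oblong weight's bar. Origin at the centre of the underside, z up.
- root_a: Bystander, to be left alone: one of two short brown dried roots lying loose among the weights, 67 mm along its x, 23 mm wide, 18 mm high. Origin at the centre of its underside.
- root_b: Bystander, to be left alone: one of two short brown dried roots lying loose among the weights, 67 mm along its x, 23 mm wide, 18 mm high. Origin at the centre of its underside.
- stamp: Bystander, to be left alone: a wooden hand stamp standing upright and loose behind the weights, 26 x 50 mm, 74 mm high. Origin at the centre of its underside.
Mind the look-alikes: they are no part of the job. What is shaped like the round_small but green or yellow is not meant.

How it is judged:
By the outcome, as a careful person would: the job done as asked, in the order asked, and still so for the second after the job is handed in, with the robot touching nothing.
It also fails if it takes over 83 s, if anything falls off the work surface, if the arm or the gripper's body presses on something with over 40 N, if the wrist force passes 120 N, or if a joint passes its speed limit or range.

### The arm

A 6-joint arm with a two-finger parallel gripper is mounted at the origin on the work surface; the furniture and walls round the work are solid. World frame = base frame: x ahead of the robot, y to its left, z up, the work surface at z = 0. Lengths are in m, angles in rad, forces in N, time in s.
With the tool pointing down it reaches from about 0.3 to 0.875 m from the base axis. Payload 6.4 kg.
Tool frame: the origin (TCP) lies between the finger pads; the fingertips stand ctrl.tip_extent ahead of it and the grasp point (between the pads) is the TCP (ctrl.tip_extent is the distance from the TCP to the fingertips, in m); z points along the fingers, y is the line along which they close (so a half turn about z gives the same grasp; the last joint's range is limited). The gripper opens to 85 mm and grips with 20 to 120 N. Pads are 22 mm wide; open, the fingers measure 114 mm over their backs; the gripper's body (76 mm by 85 mm) begins 54 mm behind the grasp point. The pads swing forward as they close: fully open they stand 13 mm farther back than shut.
Start: joints at [-0.206, 0.181, 1.607, -0, 1.354, -0.206], TCP at [0.575, 0, 0.25] pointing down, gripper open.
Joint ranges: [-2.99, 2.99], [-0.89, 2.07], [0.3, 2.58], [-1.14, 4.28], [0, 2.63], [-3.12, 3.12]. Speed limits (rad/s): [2.57, 2.57, 3.01, 3.14, 3.14, 3.14].

### API

Orientations are given as a unit quaternion [w, x, y, z].
In Python, from bench import ctrl gives the robot as it stands.
- The arm moves only by the tool send_rows, never from a script. Its arguments are lists of equal length, an entry for each row: "dr": the turn, a rotation vector about the tool's x, y, z in units of 6 degrees (1.0 is 6 degrees), a list of three; "xyz": the shift along the tool's x, y, z in cm, a list of three; "jaw": the opening in per cent of the stroke, from 0 (shut) to 100 (fully open). In form: {"dr": [[wx, wy, wz], ...], "xyz": [[dx, dy, dz], ...], "jaw": [jaw, ...]}. A call has exactly 8 rows; each row is the pose to reach, as a shift and turn from the pose commanded when the call began, along the tool's axes at that moment; what a row does not reach only later rows make up. A row lasts 1/8 s, in which the tool goes at most 62.5 mm and 10.7 degrees, less where a joint would pass 70% of its speed; a pose out of reach is approached as far as the arm can. A call with a gripper value outside its range is refused whole. The fingers move at their own pace and stop on an object; the grip force is fixed at half the most. Time passes only in rows, so rows that repeat a pose let the fingers close, or fill a call up. It gives the time, the measured TCP pose, the force, the opening and the grip force at its end, in the units of the state.
- ctrl.get_obs(): the state, without advancing time (a new reading comes with each control period).
- ctrl.camera(name): name is "scene" or "side" or "wrist"; returns the picture (400x640x3 uint8, red, green, blue); there is no depth.
- ctrl.calibration(name): a dict with "camera_matrix" (3x3 intrinsics, pixels), "D" ([k1, k2, p1, p2, k3] as OpenCV has them; the pictures are not rectified), "world_from_camera" (4x4, takes a point from camera to world coordinates). Camera axes: x right, y up, looking along -z (the intrinsics and any distortion apply to the point x, -y, -z); pixel columns grow to the right and rows downward; lengths in m; the calibration is good to about 2 mm. A picture is of the moment at which its call begins: read the wrist's pose just before it. calibration takes no time and is no camera call; for the wrist camera it gives the pose at the moment of the call.
- ctrl.hand_in(): hands the job in; it is judged then, once.
The state is a dict: "time_s": time; "q": joint angles; "dq": joint speeds; "joint_efforts": joint torques, N m; "eef_pos": TCP position; "eef_rot": TCP orientation; "wrist_force": force on the tool from outside, world axes, zero at the start; "torque": the same for the moment, N m; "opening": opening from 0.0 (shut) to 1.0 (fully open); "grasp_force": force on a finger pad.
Only numpy, scipy, OpenCV 4.12 (cv2) and the standard library are available. Lean on these libraries where they do the work, as an engineer would, in place of code of your own. Each camera call takes 0.05 s, during which the arm holds its last target. There are 200 camera calls.

## Working session

There is one attempt and no reset: what is moved stays moved. The work goes in short steps, Python scripts to look and compute and a tool call to move; the robot and the scene stay as the last step left them, time stands still between calls to the robot, and variables do not carry over. Pictures are saved under pics/ and viewed, at most 14 in all, crops included, and the job is handed in when it is done.

Besides the shell and the picture viewer there is one more tool, called after ">>>" by a JSON object that holds its "fn" and its "kwargs". send_rows: Moves the arm, as the interface text tells. Its arguments: {"type":"object","properties":{"dr":{"type":"array","items":{"type":"array","items":{"type":"number"}}},"xyz":{"type":"array","items":{"type":"array","items":{"type":"number"}}},"jaw":{"type":"array","items":{"type":"number"}}},"required":["dr","xyz","jaw"]}

```bash
mkdir -p pics; ls; python3 - <<'E'
from bench import ctrl
import cv2,numpy as np
np.set_printoptions(precision=4,suppress=True)
o=ctrl.get_obs();print(o,ctrl.tip_extent)
for n in("scene","side","wrist"):
    c=ctrl.calibration(n);print(n,c)
    cv2.imwrite(f"pics/{n}0.png",ctrl.camera(n)[:,:,::-1])
E
```

```text
pics
{'time_s': 0.0, 'q': array([-0.2063,  0.1816,  1.608 ,  0.    ,  1.3538, -0.2063]), 'dq': array([-0.0007, -0.0018,  0.0001,  0.0004,  0.0023,  0.0008]), 'joint_efforts': array([  0.0003, -44.4869, -35.1341,  -0.0003,   0.0091,   0.    ]), 'eef_pos': array([0.5745, 0.0001, 0.2494]), 'eef_rot': array([-0.0007,  0.7071,  0.7071, -0.0005]), 'wrist_force': array([-1.0176,  0.0554, -0.3675]), 'torque': array([-0.0435, -0.0153, -0.0164]), 'grasp_force': 0.0, 'opening': 0.9988356216125337} 0.019
scene {'camera_matrix': array([[437.0257,   0.    , 319.5645],
       [  0.    , 437.0257, 200.8794],
       [  0.    ,   0.    ,   1.    ]]), 'D': array([-0.0215,  0.    ,  0.    ,  0.    ,  0.    ]), 'world_from_camera': array([[-0.5297,  0.579 , -0.6199, -0.1311],
       [-0.8479, -0.3428,  0.4044,  0.7022],
       [ 0.0217,  0.7398,  0.6725,  0.682 ],
       [ 0.    ,  0.    ,  0.    ,  1.    ]])}
side {'camera_matrix': array([[400.2677,   0.    , 313.4824],
       [  0.    , 400.2677, 199.8019],
       [  0.    ,   0.    ,   1.    ]]), 'D': array([-0.0292,  0.    ,  0.    ,  0.    ,  0.    ]), 'world_from_camera': array([[-0.846 ,  0.3735, -0.3804,  0.106 ],
       [-0.5329, -0.5752,  0.6206,  0.8892],
       [ 0.013 ,  0.7278,  0.6857,  0.6505],
       [ 0.    ,  0.    ,  0.    ,  1.    ]])}
wrist {'camera_matrix': array([[302.6708,   0.    , 322.8499],
       [  0.    , 302.6708, 202.4948],
       [  0.    ,   0.    ,   1.    ]]), 'D': array([-0.0459,  0.    ,  0.    ,  0.    ,  0.    ]), 'world_from_camera': array([[ 1.    , -0.0011,  0.003 ,  0.5742],
       [ 0.0001,  0.9509,  0.3095,  0.0793],
       [-0.0031, -0.3095,  0.9509,  0.3731],
       [ 0.    ,  0.    ,  0.    ,  1.    ]])}
```

View pics/scene0.png

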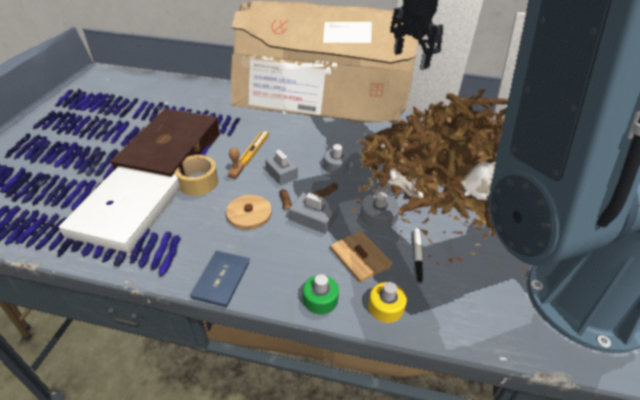

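View pics/side0.png

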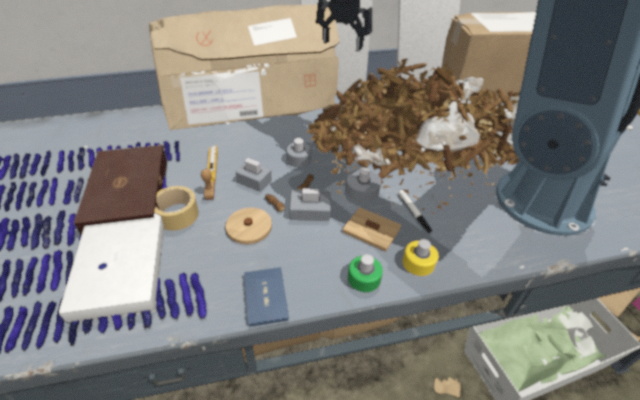

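View pics/wrist0.png

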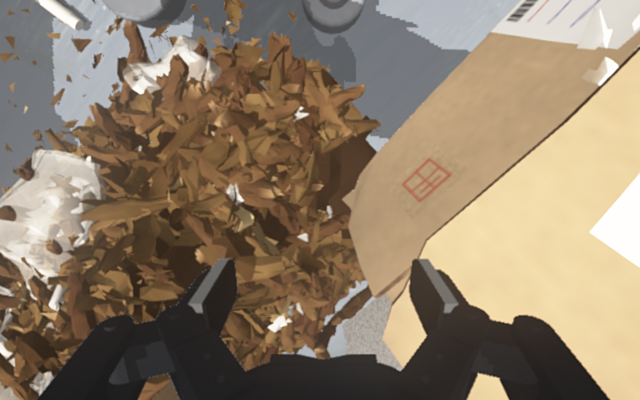

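The scene view shows grey weights at (312,208) and (282,165), both oblong, and (336,156) and (380,203), both round. The stands are at (249,211) round and (361,256) oblong, the roots at (285,199) and (326,189), and the look-alikes are green (321,293) and yellow (388,300). The wrist view mostly shows the root heap and the box, so I'll localise everything roughly first.

```bash
cat > h.py <<'E'
from bench import ctrl
import cv2,numpy as np
np.set_printoptions(precision=4,suppress=True)
def rays(c,px):
    K,D,T=c["camera_matrix"],c["D"],c["world_from_camera"]
    u=cv2.undistortPoints(np.array(px,float).reshape(-1,1,2),K,D).reshape(-1,2)
    d=np.c_[u[:,0],-u[:,1],-np.ones(len(u))]@T[:3,:3].T
    return T[:3,3],d
def plane(c,px,z):
    o,d=rays(c,px); return o+d*((z-o[2])/d[:,2])[:,None]
def proj(c,P):
    T=c["world_from_camera"];p=(np.array(P,float).reshape(-1,3)-T[:3,3])@T[:3,:3]
    p=p*[1,-1,-1]
    return cv2.projectPoints(p,np.zeros(3),np.zeros(3),c["camera_matrix"],c["D"])[0].reshape(-1,2)
E
python3 - <<'E'
from h import *
S=ctrl.calibration("scene");D=ctrl.calibration("side")
for n,a,b,z in [("rstand",(249,208),(249,225),.02),("lstand",(361,250),(372,225),.02),("longA knob",(314,199),(310,194),.06),("longB knob",(281,155),(252,163),.06),("round1",(336,149),(297,144),.06),("round2",(380,196),(364,172),.06),("rootA",(285,199),(273,202),.01),("rootB",(326,189),(306,184),.01),("green",(321,281),(365,262),.06),("yellow",(389,288),(423,246),.06),("stamp?",(235,155),(207,175),.05),("box",(234,105),(165,125),0),("box",(410,118),(338,107),0.)]:
    print(n,plane(S,[a],z)[0],plane(D,[b],z)[0])
a=cv2.imread("pics/scene0.png")[90:330,180:440];b=cv2.imread("pics/side0.png")[100:300,150:450]
cv2.imwrite("pics/c.png",np.vstack([cv2.resize(a,(390,360))*1]) if 0 else cv2.resize(a,(650,600),interpolation=cv2.INTER_CUBIC))
E
```

```text
rstand [0.5386 0.4503 0.02  ] [0.53   0.4609 0.02  ]
lstand [0.3121 0.3102 0.02  ] [0.3074 0.3169 0.02  ]
longA knob [0.4534 0.3352 0.06  ] [0.4499 0.3433 0.06  ]
longB knob [0.6272 0.3212 0.06  ] [0.6244 0.3264 0.06  ]
round1 [0.5814 0.194  0.06  ] [0.578  0.2036 0.06  ]
round2 [0.3892 0.2079 0.06  ] [0.3852 0.2107 0.06  ]
rootA [0.5342 0.3629 0.01  ] [0.5361 0.3669 0.01  ]
rootB [0.516 0.263 0.01 ] [0.5066 0.272  0.01  ]
green [0.263  0.4372 0.06  ] [0.264 0.445 0.06 ]
yellow [0.1888 0.3436 0.06  ] [0.187  0.3497 0.06  ]
stamp? [0.6955 0.4108 0.05  ] [0.6928 0.4097 0.05  ]
box [0.9979 0.2865 0.    ] [1.0058 0.2668 0.    ]
box [ 0.6707 -0.1321  0.    ] [ 0.6296 -0.103   0.    ]
```

View pics/c.png

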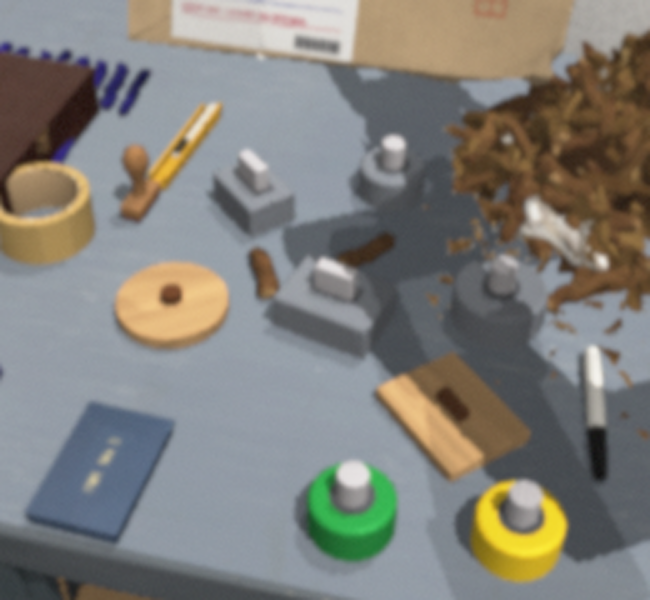

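Round candidates: grey (380,200) large, grey (336,155) small, and green (321,293) and yellow (388,300), which are look-alikes. The oblong ones are (312,210) large and (282,168) small. The crop confirms four grey weights, plus the stamp at (0.69,0.41), standing by (235,157). Next I'll move to an overview pose.

>>> {"fn": "send_rows", "kwargs": {"dr": [[0,0,0],[0,0,0],[0,0,0],[0,0,0],[0,0,0],[0,0,0],[0,0,0],[0,0,0]], "xyz": [[4,-1.4,-2],[9,-3,-4],[14,-5,-6],[19,-6.5,-7],[24,-8.5,-8],[29,-10.5,-9],[30,-10.5,-9],[30,-10.5,-9]], "jaw": [60,60,60,60,60,60,60,60]}}

```text
time_s: 1.15
eef_pos: [0.4699, 0.3002, 0.3398]
eef_rot: [0.0, 0.707, 0.708, -0.0]
wrist_force: [-0.5, -1.0, -0.4]
opening: 0.602
grasp_force: 0.0
```

```bash
python3 - <<'E'
from h import *
o=ctrl.get_obs();c=ctrl.calibration("wrist");im=ctrl.camera("wrist")[:,:,::-1].copy()
print(o["time_s"],o["eef_pos"],o["eef_rot"],o["q"],o["opening"]);np.savez("w1.npz",im=im,**c)
cv2.imwrite("pics/w1.png",cv2.resize(im,(800,500),interpolation=cv2.INTER_CUBIC))
E
```

```text
1.15 [0.4699 0.3002 0.3398] [ 0.0001  0.7066  0.7076 -0.0004] [ 0.3559  0.0812  1.5384 -0.0005  1.5227  0.3545] 0.6024282761727509
```

View pics/w1.png

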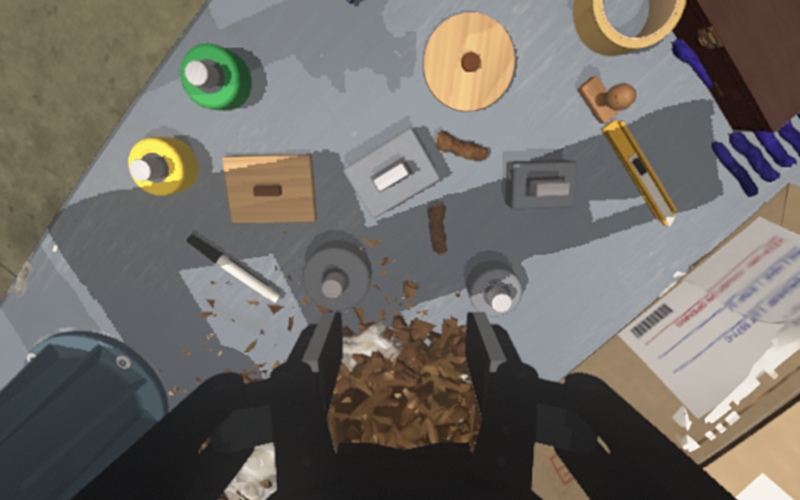

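The wrist view (800 px wide, scale 1.25) shows the knob tops at about (332,288) large round, (501,302) small round, (393,176) large oblong and (549,188) small oblong. The stand pegs are at (470,62) and (267,190), and green and yellow are at the left. One zoomed montage will give me corners.

```bash
python3 - <<'E'
from h import *
im=np.load("w1.npz")["im"];t=[]
for x,y in [(266,225),(400,235),(314,137),(435,146),(376,50),(214,150)]:
    x0,y0=x-44,y-44
    t.append(cv2.resize(im[y0:y0+88,x0:x0+88],(264,264),interpolation=cv2.INTER_CUBIC))
cv2.imwrite("pics/m1.png",np.vstack([np.hstack(t[:3]),np.hstack(t[3:])]))
E
```

```text
(no output)
```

View pics/m1.png

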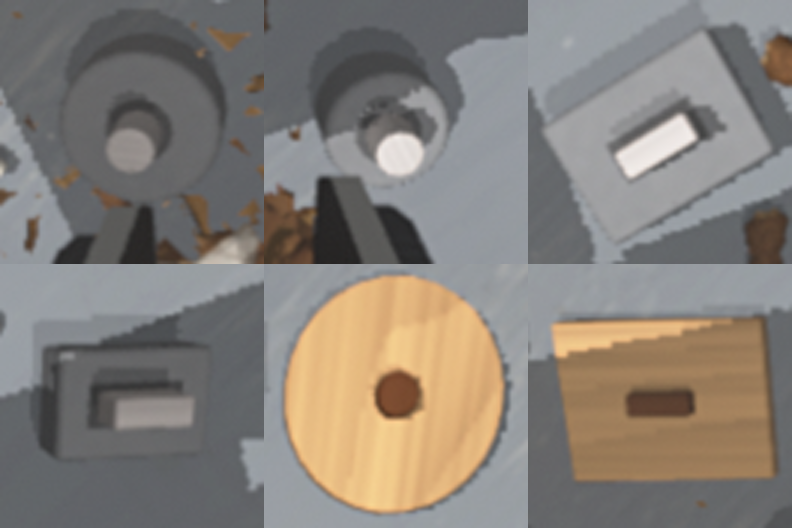

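The tiles show the bar and knob tops clearly. Bar tops in the montage are (613,155)-(699,136) for the large oblong and (114,400)-(194,427) for the small oblong. The knobs are at (131,150) and (401,154), and the pegs at (397,394) and (660,404).

```bash
python3 - <<'E'
from h import *
c=np.load("w1.npz")
def P(pts,off,tile,z): 
    p=(np.array(pts,float)-off+.5)/3-.5+np.array(tile)-44
    return plane(c,p,z)
for n,pts,off,t,z in [("RL",[(131,150)],(0,0),(266,225),.062),("RS",[(401,154)],(264,0),(400,235),.062),
 ("LL",[(613,155),(686,112),(699,136),(628,180)],(528,0),(314,137),.062),
 ("LLbody",[(545,130),(707,30),(772,152),(614,243)],(528,0),(314,137),.036),
 ("LS",[(114,400),(192,396),(194,427),(114,430)],(0,264),(435,146),.062),
 ("LSbody",[(55,350),(209,347),(209,451),(57,458)],(0,264),(435,146),.036),
 ("Rst",[(397,394)],(264,264),(376,50),.024),
 ("Rdisc",[(284,394),(504,394),(394,275),(394,514)],(264,264),(376,50),.014),
 ("Lst",[(626,392),(692,390),(694,416),(628,417)],(528,264),(214,150),.024),
 ("LstBoard",[(553,322),(767,319),(776,476),(574,480)],(528,264),(214,150),.014)]:
    w=P(pts,off,t,z);m=w.mean(0);print(n,m[:2],end=" ")
    if len(w)==4:
        a=w[1]-w[0]+w[2]-w[3];b=w[0]-w[3]+w[1]-w[2];print("ang",np.degrees(np.arctan2(a[1],a[0])),"len",np.linalg.norm(a[:2])/2,np.linalg.norm(b[:2])/2,end="")
    print()
E
```

```text
RL [0.3858 0.2055] 
RS [0.5835 0.1879] 
LL [0.4549 0.3327] ang 30.815814180852808 len 0.03682941581533518 0.012196439724228047
LLbody [0.4552 0.3322] ang 30.45164047868901 len 0.08665259813069591 0.062073001601392015
LS [0.6271 0.3203] ang 2.975528943529023 len 0.035401429686976606 0.013679334302308393
LSbody [0.6268 0.3215] ang 2.3396117825340794 len 0.07266363712218141 0.050041321319991
Rst [0.5387 0.4501] 
Rdisc [0.5391 0.4509] ang 46.689609111076194 len 0.06925470537943913 0.001753098586196324
Lst [0.3091 0.3128] ang 1.0640036404750153 len 0.032603368092455204 0.012420444960458542
LstBoard [0.3091 0.3126] ang 0.7383803512696466 len 0.10485944862729729 0.07832331001028073
```

Measurements agree with each other. First the large round weight: the TCP goes over its knob at (0.386,0.2055) and down to z≈0.057.

>>> {"fn": "send_rows", "kwargs": {"dr": [[0,0,0],[0,0,0],[0,0,0],[0,0,0],[0,0,0],[0,0,0],[0,0,0],[0,0,0]], "xyz": [[-4.7,-4.2,3],[-9.4,-8.4,8],[-9.4,-8.4,13],[-9.4,-8.4,18],[-9.4,-8.4,22.5],[-9.4,-8.4,25.5],[-9.4,-8.4,27.3],[-9.4,-8.4,28.2]], "jaw": [60,60,60,60,60,60,60,60]}}

```text
time_s: 2.2
eef_pos: [0.3856, 0.2045, 0.057]
eef_rot: [-0.001, 0.708, 0.706, -0.001]
wrist_force: [-0.3, 0.0, -0.2]
opening: 0.6
grasp_force: 0.0
```

>>> {"fn": "send_rows", "kwargs": {"dr": [[0,0,0],[0,0,0],[0,0,0],[0,0,0],[0,0,0],[0,0,0],[0,0,0],[0,0,0]], "xyz": [[0,0,0],[0,0,0],[0,0,0],[0,0,0],[0,0,0],[0,0,0],[0,0,0],[0,0,-0.5]], "jaw": [40,20,10,10,10,10,10,10]}}

```text
time_s: 3.2
eef_pos: [0.3852, 0.2061, 0.0629]
eef_rot: [-0.001, 0.707, 0.707, -0.0]
wrist_force: [-0.0, 1.1, -5.9]
opening: 0.25
grasp_force: 59.2
```

>>> {"fn": "send_rows", "kwargs": {"dr": [[0,0,0],[0,0,0],[0,0,0],[0,0,0],[0,0,0],[0,0,0],[0,0,0],[0,0,0]], "xyz": [[0,0,-4],[1,0.6,-8.5],[5,3.1,-10],[10,6.2,-10],[15,9.4,-10],[20,12.5,-10],[23.5,14.7,-10],[24.5,15.3,-10]], "jaw": [10,10,10,10,10,10,10,10]}}

```text
time_s: 4.2
eef_pos: [0.5386, 0.4529, 0.1614]
eef_rot: [-0.001, 0.707, 0.708, -0.001]
wrist_force: [-0.1, -1.1, -5.6]
opening: 0.255
grasp_force: 60.9
```

>>> {"fn": "send_rows", "kwargs": {"dr": [[0,0,0],[0,0,0],[0,0,0],[0,0,0],[0,0,0],[0,0,0],[0,0,0],[0,0,0]], "xyz": [[0,0,0],[0,0,2],[0,0,4.5],[0,0,6.5],[0,0,7.8],[0,0,8.6],[0,0,8.9],[0,0,9.1]], "jaw": [10,10,10,10,10,10,10,10]}}

```text
time_s: 5.2
eef_pos: [0.5395, 0.4513, 0.0731]
eef_rot: [0.0, 0.707, 0.707, 0.001]
wrist_force: [-4.9, -3.8, 3.9]
opening: 0.256
grasp_force: 61.8
```

>>> {"fn": "send_rows", "kwargs": {"dr": [[0,0,0],[0,0,0],[0,0,0],[0,0,0],[0,0,0],[0,0,0],[0,0,0],[0,0,0]], "xyz": [[0,0,0],[0,0,0],[0,0,0],[0,0,0],[0,0,-3],[0,0,-7],[0,0,-12],[0,0,-17]], "jaw": [30,45,60,60,60,60,60,60]}}

```text
time_s: 6.2
eef_pos: [0.5388, 0.4509, 0.2438]
eef_rot: [-0.0, 0.707, 0.707, -0.0]
wrist_force: [-0.4, 0.8, -0.1]
opening: 0.598
grasp_force: 0.0
```

```bash
python3 - <<'E'
from h import *
s=ctrl.camera("scene")[140:260,180:340,::-1]
c=ctrl.calibration("wrist");im=ctrl.camera("wrist")[:,:,::-1].copy();np.savez("w2.npz",im=im,**c)
cv2.imwrite("pics/m2.png",np.hstack([cv2.resize(s,(400,300),interpolation=cv2.INTER_CUBIC),cv2.resize(im,(400,250))[0:250].repeat(1,0) if 0 else cv2.copyMakeBorder(cv2.resize(im,(400,250)),0,50,0,0,0)]))
print(ctrl.get_obs()["eef_pos"])
E
```

```text
[0.542  0.4529 0.251 ]
```

View pics/m2.png

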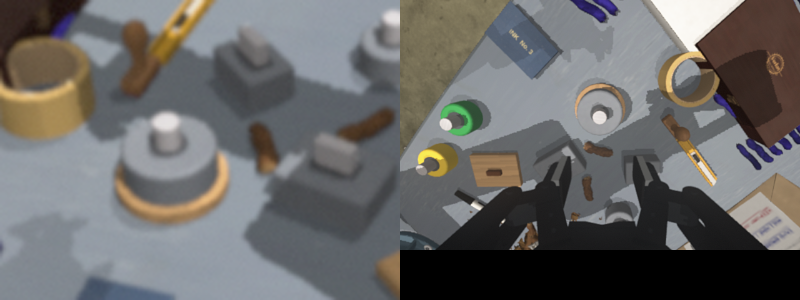

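The large round weight sits flat and centred on its stand (left half, at (165,165)). Next the small round weight at (0.5835,0.188), with the jaw turned 45° to keep clear of the heap.

>>> {"fn": "send_rows", "kwargs": {"dr": [[0,0,1.4],[0,0,2.8],[0,0,4.2],[0,0,5.6],[0,0,6.8],[0,0,7.5],[0,0,7.5],[0,0,7.5]], "xyz": [[-4,0.7,0],[-9,1.5,0],[-14,2.3,1],[-19,3.2,3],[-23.5,4,5.5],[-26.3,4.5,8.5],[-26.3,4.5,11],[-26.3,4.5,12]], "jaw": [60,60,60,60,60,60,60,60]}}

```text
time_s: 7.3
eef_pos: [0.583, 0.1874, 0.1204]
eef_rot: [-0.0, 0.924, 0.382, -0.001]
wrist_force: [0.5, 0.4, 0.7]
opening: 0.602
grasp_force: 0.0
```

```bash
python3 - <<'E'
from h import *
c=ctrl.calibration("wrist");o=ctrl.get_obs();im=ctrl.camera("wrist")[:,:,::-1].copy();np.savez("w3.npz",im=im,**c)
print(o["eef_pos"],o["wrist_force"],"expected knob px",proj(c,[.5835,.188,.062]))
cv2.imwrite("pics/w3.png",im)
E
```

```text
[0.583  0.1874 0.1204] [0.5259 0.3552 0.6898] expected knob px [[323.4495 229.4374]]
```

View pics/w3.png

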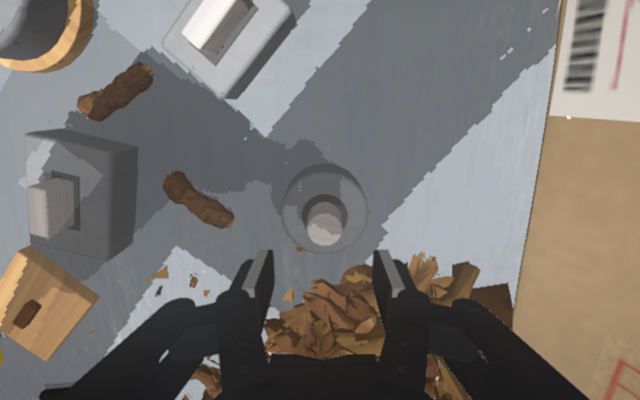

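The small round knob top is at (324,229), matching the expected (323,229). Descend and grip.

>>> {"fn": "send_rows", "kwargs": {"dr": [[0,0,0],[0,0,0],[0,0,0],[0,0,0],[0,0,0],[0,0,0],[0,0,0],[0,0,0]], "xyz": [[0,0,2],[0,0,4],[0,0,5.4],[0,0,6.2],[0,0,6.5],[0,0,6.5],[0,0,6.5],[0,0,6.5]], "jaw": [60,60,60,60,60,60,40,20]}}

```text
time_s: 8.35
eef_pos: [0.5847, 0.188, 0.0582]
eef_rot: [0.0, 0.924, 0.383, 0.001]
wrist_force: [-0.6, -0.0, 0.4]
opening: 0.252
grasp_force: 58.7
```

>>> {"fn": "send_rows", "kwargs": {"dr": [[0,0,0],[0,0,0],[0,0,0],[0,0,0],[0,0,0],[0,0,0],[0,0,0],[0,0,0]], "xyz": [[0,0,0],[0,0,0],[0,0,0],[0,0,0],[0,0,-2],[0,0,-6],[0,0,-11],[0,0,-13]], "jaw": [10,10,10,10,10,10,10,10]}}

```text
time_s: 9.35
eef_pos: [0.5854, 0.1884, 0.1911]
eef_rot: [0.001, 0.924, 0.383, 0.002]
wrist_force: [-0.4, 0.3, -3.2]
opening: 0.258
grasp_force: 59.4
```

>>> {"fn": "send_rows", "kwargs": {"dr": [[0,0,0],[0,0,0],[0,0,0],[0,0,0],[0,0,0],[0,0,0],[0,0,0],[0,0,0]], "xyz": [[2,-2.8,0],[5,-7,0],[8,-11.3,0],[11,-15.5,0],[13.5,-19,0],[15,-21.2,0],[15.4,-21.7,0],[15.4,-21.7,0]], "jaw": [10,10,10,10,10,10,10,10]}}

```text
time_s: 10.35
eef_pos: [0.5389, 0.4499, 0.1861]
eef_rot: [0.0, 0.924, 0.383, -0.001]
wrist_force: [-0.0, -0.1, -3.2]
opening: 0.257
grasp_force: 59.5
```

>>> {"fn": "send_rows", "kwargs": {"dr": [[0,0,0],[0,0,0],[0,0,0],[0,0,0],[0,0,0],[0,0,0],[0,0,0],[0,0,0]], "xyz": [[0,0,1],[0,0,2.5],[0,0,4],[0,0,5.5],[0,0,6.7],[0,0,7.4],[0,0,7.8],[0,0,8]], "jaw": [10,10,10,10,10,10,10,10]}}

```text
time_s: 11.35
eef_pos: [0.5396, 0.4505, 0.1082]
eef_rot: [0.0, 0.924, 0.383, 0.0]
wrist_force: [-4.2, -3.2, 6.4]
opening: 0.26
grasp_force: 60.4
```

>>> {"fn": "send_rows", "kwargs": {"dr": [[0,0,0],[0,0,0],[0,0,0],[0,0,0],[0,0,0],[0,0,0],[0,0,0],[0,0,0]], "xyz": [[0,0,0],[0,0,0],[0,0,0],[0,0,0],[0,0,-3],[0,0,-7],[0,0,-10],[0,0,-10]], "jaw": [30,45,60,60,60,60,60,60]}}

```text
time_s: 12.35
eef_pos: [0.5411, 0.4513, 0.2111]
eef_rot: [-0.0, 0.924, 0.383, 0.003]
wrist_force: [1.2, -0.7, -0.2]
opening: 0.603
grasp_force: 0.0
```

```bash
python3 - <<'E'
from h import *
t=[]
for n,x,y in [("scene",180,130),("side",170,140)]:
    s=ctrl.camera(n)[y:y+120,x:x+160,::-1];t.append(cv2.resize(s,(400,300),interpolation=cv2.INTER_CUBIC))
cv2.imwrite("pics/m3.png",np.hstack(t))
E
```

```text
(no output)
```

View pics/m3.png

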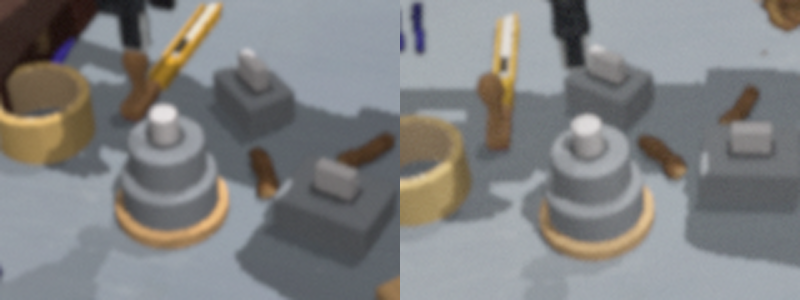

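Both round weights are stacked level and centred. Next is the large oblong, with the jaw at -59.4°.

>>> {"fn": "send_rows", "kwargs": {"dr": [[0,0,0.5],[0,0,1.2],[0,0,2],[0,0,2.4],[0,0,2.4],[0,0,2.4],[0,0,2.4],[0,0,2.4]], "xyz": [[-4,0.7,0],[-9,1.5,0],[-13,2.2,1],[-14.3,2.4,4],[-14.3,2.4,8],[-14.3,2.4,11.5],[-14.3,2.4,14],[-14.3,2.4,15]], "jaw": [60,60,60,60,60,60,60,60]}}

```text
time_s: 13.45
eef_pos: [0.4529, 0.3311, 0.054]
eef_rot: [0.0, 0.965, 0.264, -0.003]
wrist_force: [0.4, -0.1, 0.2]
opening: 0.599
grasp_force: 0.0
```

>>> {"fn": "send_rows", "kwargs": {"dr": [[0,0,0],[0,0,0],[0,0,0],[0,0,0],[0,0,0],[0,0,0],[0,0,0],[0,0,0]], "xyz": [[0,0,0],[0,0,0],[0,0,0],[0,0,0],[0,0,0],[0,0,0],[0,0,-1],[0,0,-3]], "jaw": [40,20,5,5,5,5,5,5]}}

```text
time_s: 14.45
eef_pos: [0.4536, 0.3314, 0.0861]
eef_rot: [0.0, 0.965, 0.264, -0.002]
wrist_force: [0.2, -0.8, -5.8]
opening: 0.147
grasp_force: 59.0
```

>>> {"fn": "send_rows", "kwargs": {"dr": [[0,0,0],[0,0,1],[0,0,2.4],[0,0,3.8],[0,0,4.7],[0,0,4.9],[0,0,4.9],[0,0,4.9]], "xyz": [[0,0,-3],[-2,-0.8,-4.5],[-5.5,-2.3,-4.5],[-9,-3.8,-4.5],[-12,-5,-4.5],[-13.4,-5.6,-4.5],[-13.6,-5.7,-4.5],[-13.6,-5.7,-4.5]], "jaw": [5,5,5,5,5,5,5,5]}}

```text
time_s: 15.45
eef_pos: [0.3103, 0.3124, 0.1327]
eef_rot: [-0.0, 1.0, 0.011, 0.001]
wrist_force: [-0.2, -0.2, -5.0]
opening: 0.152
grasp_force: 59.0
```

>>> {"fn": "send_rows", "kwargs": {"dr": [[0,0,0],[0,0,0],[0,0,0],[0,0,0],[0,0,0],[0,0,0],[0,0,0],[0,0,0]], "xyz": [[0,0,0.5],[0,0,1.5],[0,0,3],[0,0,4.2],[0,0,5.1],[0,0,5.7],[0,0,6],[0,0,6.1]], "jaw": [5,5,5,5,5,5,5,5]}}

```text
time_s: 16.45
eef_pos: [0.3091, 0.3121, 0.0724]
eef_rot: [0.0, 1.0, 0.011, -0.001]
wrist_force: [-9.1, -6.6, 18.9]
opening: 0.149
grasp_force: 62.5
```

>>> {"fn": "send_rows", "kwargs": {"dr": [[0,0,0],[0,0,0],[0,0,0],[0,0,0],[0,0,0],[0,0,0],[0,0,0],[0,0,0]], "xyz": [[0,0,-0.1],[0,0,-0.1],[0,0,-0.1],[0,0,-0.1],[0,0,-3],[0,0,-7],[0,0,-12],[0,0,-14]], "jaw": [5,30,50,60,60,60,60,60]}}

```text
time_s: 17.45
eef_pos: [0.3106, 0.3129, 0.2146]
eef_rot: [-0.001, 1.0, 0.011, 0.002]
wrist_force: [0.7, -0.3, 1.0]
opening: 0.595
grasp_force: 0.0
```

```bash
python3 - <<'E'
from h import *
s=ctrl.camera("scene")[180:300,290:450,::-1]
c=ctrl.calibration("wrist");im=ctrl.camera("wrist")[:,:,::-1].copy();np.savez("w4.npz",im=im,**c)
cv2.imwrite("pics/m4.png",np.hstack([cv2.resize(s,(320,240),interpolation=cv2.INTER_CUBIC),cv2.copyMakeBorder(cv2.resize(im,(480,300))[:240],0,0,0,0,0)]))
print(proj(c,[[.309,.3127,.076],[.6270,.321,.062]]))
E
```

```text
[[ 323.7927  198.1196]
 [ 321.9889 -228.2956]]
```

View pics/m4.png

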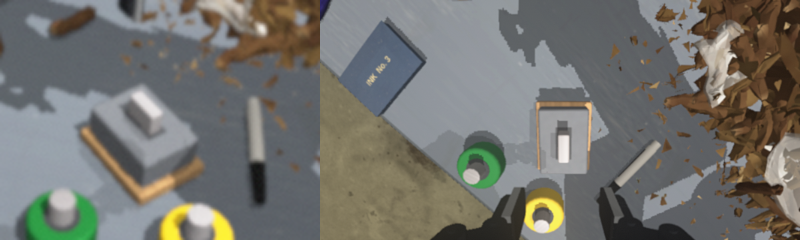

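The large oblong sits centred along its stand (wrist view (324,197), as predicted). Next is the small oblong at (0.627,0.321).

>>> {"fn": "send_rows", "kwargs": {"dr": [[0,0,0],[0,0,0],[0,0,0],[0,0,-0.1],[0,0,-0.2],[0,0,-0.2],[0,0,-0.2],[0,0,-0.2]], "xyz": [[4,0,0],[9.5,0,0],[15,0,0],[20.5,-0.1,0],[26,-0.1,0],[30,-0.1,1],[31.7,-0.1,4],[31.8,-0.1,7]], "jaw": [60,60,60,60,60,60,60,60]}}

```text
time_s: 18.55
eef_pos: [0.6278, 0.319, 0.1379]
eef_rot: [0.0, 1.0, 0.02, -0.001]
wrist_force: [-1.2, 0.2, -0.6]
opening: 0.599
grasp_force: 0.0
```

```bash
python3 - <<'E'
from h import *
c=ctrl.calibration("wrist");o=ctrl.get_obs();im=ctrl.camera("wrist")[:,:,::-1].copy()
e=proj(c,[[.627,.321,.062]])[0];print(o["eef_pos"],e)
x,y=e.astype(int);print(x,y);cv2.imwrite("pics/w5.png",cv2.resize(im[y-70:y+70,x-100:x+100],(800,560),interpolation=cv2.INTER_CUBIC))
E
```

```text
[0.6278 0.319  0.1379] [319.4411 221.5327]
319 221
```

View pics/w5.png

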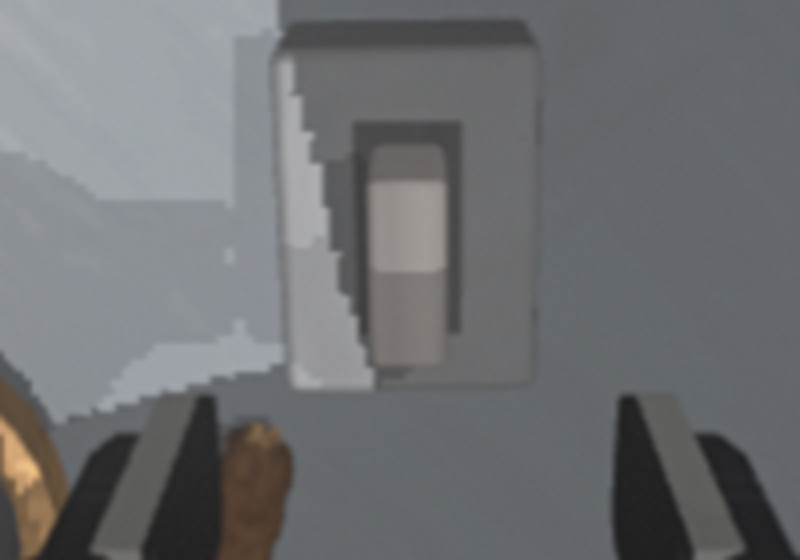

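The bar top is centred at (408,273) in the crop, within 1 mm of the predicted (400,280), and aligned with the jaws. Descend and grip.

>>> {"fn": "send_rows", "kwargs": {"dr": [[0,0,0],[0,0,0],[0,0,0],[0,0,0],[0,0,0],[0,0,0],[0,0,0],[0,0,0]], "xyz": [[0,0,3],[0,0,5.5],[0,0,7.2],[0,0,8.1],[0,0,8.3],[0,0,8.3],[0,0,8.3],[0,0,8.3]], "jaw": [60,60,60,60,60,60,40,20]}}

```text
time_s: 19.6
eef_pos: [0.6276, 0.3199, 0.0591]
eef_rot: [-0.0, 1.0, 0.021, 0.001]
wrist_force: [-1.0, -0.2, -0.2]
opening: 0.211
grasp_force: 0.0
```

>>> {"fn": "send_rows", "kwargs": {"dr": [[0,0,0],[0,0,0],[0,0,0],[0,0,0],[0,0,0],[0,0,0],[0,0,0],[0,0,0]], "xyz": [[0,0,0],[0,0,0],[0,0,0],[0,0,0],[0,0,-2],[0,0,-6],[0,0,-11],[0,0,-12]], "jaw": [5,5,5,5,5,5,5,5]}}

```text
time_s: 20.6
eef_pos: [0.6293, 0.3204, 0.1834]
eef_rot: [-0.001, 1.0, 0.021, 0.004]
wrist_force: [0.7, 0.3, -3.3]
opening: 0.149
grasp_force: 59.2
```

>>> {"fn": "send_rows", "kwargs": {"dr": [[0,0,0],[0,0,0],[0,0,0.1],[0,0,0.2],[0,0,0.2],[0,0,0.2],[0,0,0.2],[0,0,0.2]], "xyz": [[-4,-0.1,0],[-9.5,-0.1,0],[-15,-0.2,0],[-20.5,-0.3,0],[-26,-0.4,0],[-30,-0.5,0],[-31.8,-0.5,0],[-31.8,-0.5,0]], "jaw": [5,5,5,5,5,5,5,5]}}

```text
time_s: 21.6
eef_pos: [0.3085, 0.3113, 0.1778]
eef_rot: [0.0, 1.0, 0.011, -0.0]
wrist_force: [0.8, -0.2, -3.6]
opening: 0.147
grasp_force: 59.1
```

>>> {"fn": "send_rows", "kwargs": {"dr": [[0,0,0],[0,0,0],[0,0,0],[0,0,0],[0,0,0],[0,0,0],[0,0,0],[0,0,0]], "xyz": [[0,0,0.5],[0,0,2],[0,0,3.5],[0,0,5],[0,0,6],[0,0,6.6],[0,0,6.9],[0,0,7]], "jaw": [5,5,5,5,5,5,5,5]}}

```text
time_s: 22.6
eef_pos: [0.3093, 0.3117, 0.1089]
eef_rot: [-0.0, 1.0, 0.011, 0.0]
wrist_force: [-5.4, -1.6, 8.2]
opening: 0.152
grasp_force: 60.8
```

>>> {"fn": "send_rows", "kwargs": {"dr": [[0,0,0],[0,0,0],[0,0,0],[0,0,0],[0,0,0],[0,0,0],[0,0,0],[0,0,0]], "xyz": [[0,0,0],[0,0,0],[0,0,0],[0,0,0],[0,0,-3],[0,0,-7],[0,0,-11],[0,0,-13]], "jaw": [5,30,50,60,60,60,60,60]}}

```text
time_s: 23.6
eef_pos: [0.3101, 0.312, 0.2408]
eef_rot: [-0.001, 1.0, 0.01, 0.002]
wrist_force: [0.4, -0.5, -0.6]
opening: 0.6
grasp_force: 0.0
```

```bash
python3 - <<'E'
from h import *
t=[]
for n,x,y in [("scene",210,120),("side",220,120)]:
    s=ctrl.camera(n)[y:y+160,x:x+220,::-1];t.append(cv2.resize(s,(400,291),interpolation=cv2.INTER_CUBIC))
c=ctrl.calibration("wrist");im=ctrl.camera("wrist")[:,:,::-1]
w=cv2.copyMakeBorder(cv2.resize(im,(480,300)),0,0,160,160,cv2.BORDER_CONSTANT)
cv2.imwrite("pics/m5.png",np.vstack([np.hstack(t),w]))
print(proj(c,[.309,.3127,.112])*.75+[160,291],ctrl.get_obs()["time_s"])
E
```

```text
[[401.8004 441.6821]] 23.75
```

View pics/m5.png

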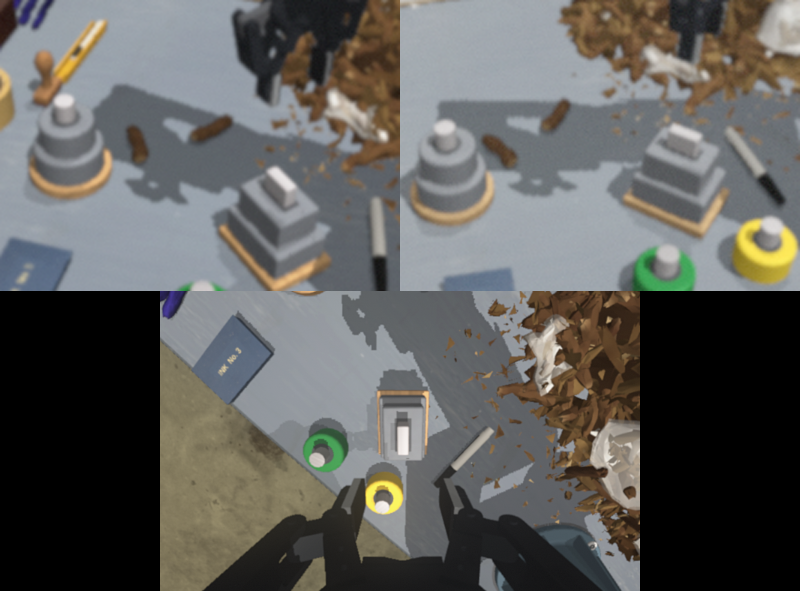

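The picture shows both stacks level and centred, with the small oblong's bar at (403,439) against a predicted (402,442). The roots, stamp and look-alikes haven't moved, and the gripper is well clear.

```bash
python3 -c "
from bench import ctrl
print(ctrl.hand_in())"
```

```text
the job is handed in; nothing more can be done
None
```

All four weights are back on their stands, larger below smaller, both stacks flat and the oblong ones lengthwise; nothing else was moved, and I handed the job in at about 24 s of the 83 s allowed.

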